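# Fetch the tube rack from behind the bottles for the shaker

## Task

The rack of tubes is wanted on the shaker, but it stands in the grey spill tray tight behind three bottles. Set the three bottles aside in the empty pale carrying tray, stand the rack in the middle of the shaker's platform, in line with the platform's long side, then put every bottle back on the very spot in the spill tray where it stood at the start, to about a centimetre. Keep the bottles and the rack upright, set them down instead of dropping them, and leave the beaker, tip box and timer alone.

Things in the scene. Friction and masses are not known exactly. Their poses are not given: they have to be found in the camera images.
- round_bottle_mid (a point): Round amber glass bottle with a white ribbed screw cap, standing; 112 mm high over all, body 56 mm in diameter, cap 44 mm in diameter and 26 mm high, its flat top being the top of the bottle; below the cap a 33 mm neck 10 mm long, then a shoulder that widens to 50 mm at 68 mm above the foot and 56 mm at 60 mm. Grip it by the cap from above. About 0.2 kg. origin at its centre, halfway up, on its upright axis; z points up.
- square_bottle_mid (a point): Square off-white plastic bottle with a round screw cap, standing; 130 mm high over all, body 58 x 58 mm and 80 mm high, cap 38 mm in diameter and 24 mm high, its flat top being the top of the bottle; between cap and body a shoulder and a 32 mm neck. Grip it by the cap from above. About 0.22 kg. origin at its centre, halfway up, on its upright axis; z points up.
- flask_mid (a point): Conical clear glass (Erlenmeyer) flask with a white ribbed screw cap, standing; 122 mm high over all, foot 62 mm in diameter, narrowing to a 29 mm neck at 76 mm above the foot, cap 34 mm in diameter and 24 mm high, its flat top being the top of the flask. Grip it by the cap from above. About 0.18 kg. origin at its centre, halfway up, on its upright axis; z points up.
- tube_rack_mid (a point): Light grey plastic tube rack, a block 150 mm long (its y axis), 50 mm wide (its x axis) and 44 mm high with flat upright sides, holding twelve white-capped tubes fast in two rows; the caps rise to 63 mm above its foot. Grip it across its 50 mm width, in the middle of its length, on the sides. About 0.26 kg. Origin at the centre of the 44 mm block (22 mm above its foot); z points up. It stands in the spill tray about 11 mm behind the bottles (on their far side from the robot).
- spill_tray: Grey spill tray, fixed to the bench, in which the three bottles stand in a row along its y axis, about 78 mm apart and about 46 mm from the tray's middle on its -x side, with the tube rack behind them on its +x side; inside 180 mm (x) by 252 mm (y), floor 4 mm thick, walls 24 mm high over all and 4 mm thick. Origin at the centre of its underside, on the bench; z up.
- carry_tray: Shallow off-white carrying tray, empty, fixed to the bench to the left or right of the spill tray; inside 250 mm (its x axis) by 116 mm (its y axis), floor 4 mm thick, walls 14 mm high over all and 4 mm thick. The three bottles fit in one row along x, 75 mm apart. Origin at the centre of its underside, on the bench; z up.
- platform (a point): Centre of the upper face of the shaker's platform: an orbital shaker with a white housing 200 x 210 mm, standing still and switched off, on the other side of the spill tray from the carrying tray. The flat black rubber mat is 100 mm above the bench and 160 mm (x) by 190 mm (y, the long side), with a metal flange 6 mm high round it. z up.
- beaker_mid (a point): Bystander: empty glass beaker, 68 mm in diameter, 90 mm high. Origin at its centre, halfway up.
- tip_box_mid (a point): Bystander: closed box of pipette tips, grey with clear lid, 84 x 120 x 69 mm. Origin at its centre, halfway up.
- timer_mid (a point): Bystander: small flat white timer, 62 x 66 x 16 mm, lying on the bench between the robot and the spill tray. Origin at its centre, halfway up.
Not all that is in view belongs to the job. Leave any blue or green look-alike of the part that bears square_bottle_mid alone.

How it is judged:
By the outcome, as a careful person would: the job done as asked, in the order asked, and still so for the second after the job is handed in, with the robot touching nothing.
It also fails if it takes over 147 s, if anything falls off the work surface, if the arm or the gripper's body presses on something with over 40 N, if the wrist force passes 120 N, or if a joint passes its speed limit or range.

## Robot

A 6-joint arm with a two-finger parallel gripper is mounted at the origin on the work surface. World frame = base frame: x ahead of the robot, y to its left, z up, the work surface at z = 0. Lengths are in m, angles in degrees, forces in N, time in s.
With the tool pointing down it reaches from about 0.425 to 0.95 m from the base axis. Payload 14.7 kg.
Tool frame: the origin (TCP) lies at the very end of the fingers, on their centre line; the grasp point (between the pads) lies 19 mm behind it; z points along the fingers, y is the line along which they close (so a half turn about z gives the same grasp; the last joint's range is limited). The gripper opens to 85 mm and grips with 20 to 120 N. Pads are 22 mm wide; open, the fingers measure 114 mm over their backs; the gripper's body (76 mm by 85 mm) begins 54 mm behind the grasp point. The pads swing forward as they close: fully open they stand 13 mm farther back than shut.
Start: joints at [-79.847, 27.513, 91.461, -0, 61.026, -2.67], TCP at [0.144, -0.634, 0.231] pointing down, gripper open.
Joint ranges: [-157.49, 157.49], [-46.99, 117.5], [13.45, 153.17], [-89.5, 269.5], [5.16, 153.95], [-167.48, 167.48]. Speed limits (degrees/s): [108.29, 108.29, 136.94, 172.46, 172.46, 172.46].

## Interface

Orientations are given as [roll, pitch, yaw] about the fixed x, y, z axes, in that order (R = Rz(yaw) Ry(pitch) Rx(roll)).
In Python, from bench import observe, capture, job_done gives the robot as it stands. The module is installed in compiled form; this text tells all that it offers.
- The arm moves only by the tool step_arm, never from a script. Its argument "commands" is a list of rows, each a list of 3 entries, a list of its own where there are three numbers: the opening in per cent of the stroke, from 0 (shut) to 100 (fully open), then the shift along the tool's x, y, z in m, then the turn about the tool's z in rad. In form: [[fingers, [dx, dy, dz], twist], ...]. A call has 1 to 12 rows; each row shifts and turns the commanded pose from where the row before left it, along the tool's axes as they then stand; what a row does not reach is not made up. A row lasts 1/10 s, in which the tool goes at most 50 mm and 8.59 degrees, less where a joint would pass 70% of its speed; a pose out of reach is approached as far as the arm can. A call with a gripper value outside its range is refused whole. The fingers move at their own pace and stop on an object; "force" is the grip in N (left out, the last holds). Time passes only in rows, so rows that do not move let the fingers close. It gives the time, the measured TCP pose, the force, the opening and the grip force at its end, in the units of the state.
- observe(): the state, without advancing time (a new reading comes with each control period).
- capture(name): name is "scene" or "side" or "wrist"; returns a dict with "pixels" (420x560x3 uint8, red, green, blue), "camera_matrix" (3x3 intrinsics, pixels), "eye" and "attitude" of the camera in the world; the wrist camera has in their place "mount" (4x4, takes a point from camera to tool coordinates, whose origin is the TCP and whose axes are the flange's). Camera axes: x right, y down, z forward; pixel columns grow to the right and rows downward; lengths in m; the calibration is good to about 2 mm. A picture is of the moment at which its call begins: read the wrist's pose just before it. There is no depth.
- job_done(): hands the job in; it is judged then, once.
The state is a dict: "t": time; "joint_positions": joint angles; "qvel": joint speeds; "joint_efforts": joint torques, N m; "tcp_pos": TCP position; "tcp_rot": TCP orientation; "contact_force": force on the tool from outside, world axes, zero at the start; "ft_torque": the same for the moment, N m; "finger_gap": finger opening in m; "grip_force": force on a finger pad.
Only numpy, scipy, OpenCV 4.12 (cv2) and the standard library are available. Lean on these libraries where they do the work, as an engineer would, in place of code of your own. Each camera call takes 0.05 s, during which the arm holds its last target. There are 200 camera calls.

## Working session

There is one attempt and no reset: what is moved stays moved. The work goes in short steps, Python scripts to look and compute and a tool call to move; the robot and the scene stay as the last step left them, time stands still between calls to the robot, and variables do not carry over. Pictures are saved under pics/ and viewed, at most 14 in all, crops included, and the job is handed in when it is done.

Besides the shell and the picture viewer there is one more tool, called after "Request:" as name([rows], argument=value, ...), one row to a line, values as JSON. step_arm: Moves the arm, as the interface text tells. Its arguments: {"type":"object","properties":{"commands":{"type":"array"},"force":{"type":"number"}},"required":["commands"]}

```bash
mkdir -p pics; cat > h.py <<'E'
import numpy as np, cv2
from bench import observe, capture
from scipy.spatial.transform import Rotation as R
def cam(name):
    s=observe(); c=capture(name); K=np.array(c["camera_matrix"])
    if name=="wrist":
        M=np.array(c["mount"]); Rt=R.from_euler('xyz',s["tcp_rot"],degrees=True).as_matrix()
        T=np.eye(4);T[:3,:3]=Rt;T[:3,3]=s["tcp_pos"];T=T@M;A=T[:3,:3];e=T[:3,3]
    else:
        e=np.array(c["eye"]);A=np.array(c["attitude"])
        if A.shape!=(3,3): print("att",A)
    return dict(img=np.array(c["pixels"])[:,:,::-1].copy(),K=K,A=A,e=e)
def ray(c,u,v,z):
    d=c["A"]@np.linalg.inv(c["K"])@np.array([u,v,1.0]); return c["e"]+d*(z-c["e"][2])/d[2]
def proj(c,p):
    q=c["K"]@(c["A"].T@(np.array(p)-c["e"])); return q[:2]/q[2]
E
python3 - <<'E'
from h import *
import pickle
print(observe())
for n in("scene","side","wrist"):
    c=cam(n);print(n,c["K"].round(1).tolist(),c["A"].round(3).tolist(),c["e"]);cv2.imwrite(f"pics/{n}0.png",c["img"]);pickle.dump(c,open(n+"0.pkl","wb"))
E
```

```text
{'t': 0.0, 'joint_positions': array([-7.98481392e+01,  2.75504528e+01,  9.14930948e+01,  8.78955313e-04,
        6.10236741e+01, -2.67056057e+00]), 'qvel': array([-0.02494675,  0.06436171, -0.02777296,  0.02655274, -0.05358418,
       -0.10862761]), 'joint_efforts': array([ 5.01749935e-03, -9.50645399e+01, -4.30183733e+01,  4.14498809e-04,
        1.22149606e-02,  4.13963801e-05]), 'tcp_pos': array([ 0.14420462, -0.63340169,  0.23066987]), 'tcp_rot': array([-1.79932887e+02, -3.89966403e-03,  1.28219928e+01]), 'contact_force': array([-0.195141  ,  0.47758788, -0.09365668]), 'ft_torque': array([-0.0054138 ,  0.00981503,  0.02395906]), 'grip_force': 0.0, 'finger_gap': 0.08546351018597535}
att [-148.74955627   -0.60863775   61.15206858]
scene [[399.7, 0.0, 280.1], [0.0, 399.7, 217.6], [0.0, 0.0, 1.0]] [-148.75, -0.609, 61.152] [ 1.05538755 -0.29810875  1.02447663]
att [-1.38143757e+02 -4.51284217e-02 -2.72628979e+01]
side [[437.5, 0.0, 277.0], [0.0, 437.5, 207.8], [0.0, 0.0, 1.0]] [-138.144, -0.045, -27.263] [ 0.30233341 -0.5286088   0.76736113]
wrist [[321.0, 0.0, 276.6], [0.0, 321.0, 206.7], [0.0, 0.0, 1.0]] [[0.222, -0.935, -0.276], [-0.975, -0.213, -0.061], [-0.002, 0.283, -0.959]] [ 0.21461974 -0.61857487  0.37230638]
```

View pics/scene0.png

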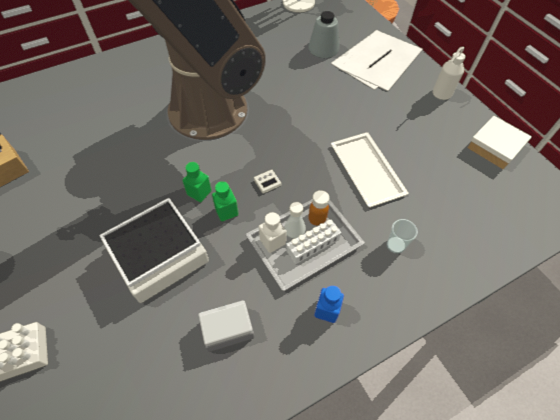

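View pics/side0.png

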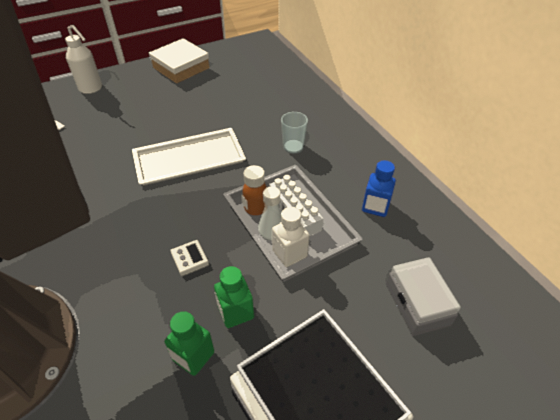

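Candidates for square_bottle_mid in the scene image: off-white bottle with its cap at (272,222) in the spill tray; green look-alikes at (194,172) and (223,190); a blue one at (330,300). The off-white one in the tray is the right one. The other targets are the flask cap at (296,208), the amber bottle cap at (320,200), the rack at (313,240), the carry tray at (368,169) and the shaker at (153,243).

```bash
python3 - <<'E'
s=open('h.py').read().replace('if A.shape!=(3,3): print("att",A)',"A=R.from_euler('xyz',A,degrees=True).as_matrix()");open('h.py','w').write(s)
E
python3 - <<'E'
from h import *
import pickle
S=pickle.load(open("scene0.pkl","rb"));D=pickle.load(open("side0.pkl","rb"))
for c in(S,D):
    if c["A"].shape==(3,):c["A"]=R.from_euler('xyz',c["A"],degrees=True).as_matrix()
pickle.dump(S,open("scene0.pkl","wb"));pickle.dump(D,open("side0.pkl","wb"))
for n,z,s,d in [("sq",.134,(271.5,216),(291,214)),("fl",.126,(296,205),(272,192)),("ro",.116,(320,196),(254,172)),("rack",.067,(313,236),(295,200)),("green1",.13,(193,168),(183,322)),("green2",.13,(222,186),(232,275)),
 ("carA",0.014,(332,168),(132,153)),("carB",.014,(364,135),(238,131)),("carC",.014,(406,191),(245,157)),("carD",.014,(378,203),(138,179)),
 ("spA",.024,(247,239),(225,198)),("spB",.024,(338,200),(293,168)),("spC",.024,(362,241),(359,236)),("spD",.024,(285,285),(278,270)),
 ("shA",.1,(105,243),(240,365)),("shB",.1,(162,207),(322,315)),("shC",.1,(202,247),(408,412)),("shD",.1,(134,287),(300,480)),("beaker",.09,(403,230),(293,120)),("box",.069,(226,314),(425,275))]:
    print(n,ray(S,*s,z).round(3)[:2],ray(D,*d,z).round(3)[:2])
a=cv2.resize(S["img"][180:300,225:375],None,fx=5,fy=5,interpolation=cv2.INTER_CUBIC)
cv2.imwrite("pics/crop1.png",a[:600,:750])
E
```

```text
sq [ 0.572 -0.046] [ 0.579 -0.051]
fl [0.568 0.03 ] [0.577 0.025]
ro [0.569 0.106] [0.573 0.105]
rack [0.646 0.042] [0.636 0.031]
green1 [ 0.324 -0.165] [ 0.321 -0.169]
green2 [ 0.42  -0.119] [ 0.425 -0.124]
carA [0.44  0.243] [0.364 0.414]
carB [0.372 0.415] [0.646 0.371]
carC [0.625 0.396] [0.619 0.265]
carD [0.62  0.293] [0.352 0.311]
spA [ 0.546 -0.113] [0.514 0.146]
spB [0.558 0.187] [0.704 0.163]
spC [0.707 0.171] [ 0.728 -0.091]
spD [ 0.718 -0.085] [ 0.532 -0.088]
shA [ 0.42  -0.455] [ 0.376 -0.262]
shB [ 0.385 -0.287] [ 0.533 -0.247]
shC [ 0.55  -0.239] [ 0.564 -0.436]
shD [ 0.572 -0.427] [ 0.383 -0.439]
beaker [0.756 0.256] [0.754 0.257]
box [ 0.73  -0.258] [ 0.76  -0.252]
```

View pics/crop1.png

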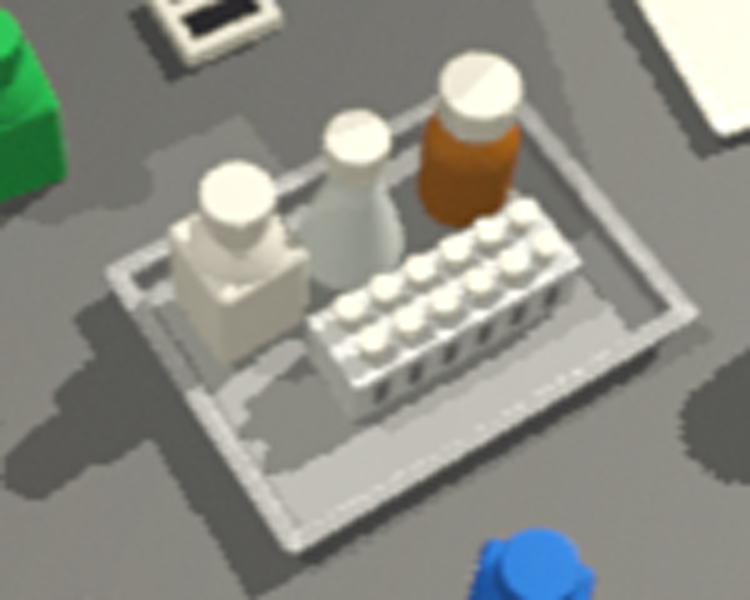

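The crop confirms the off-white square bottle, with cap top at about (272.6,218.4), the flask at (296.8,208), the amber bottle at (321.2,198) and the rack behind them. Next I'll move over the spill tray for a near view.

Request:
step_arm([
  [100, [0.034, -0.032, -0.008], 0],
  [100, [0.034, -0.032, -0.008], 0],
  [100, [0.034, -0.032, -0.008], 0],
  [100, [0.034, -0.032, -0.008], 0],
  [100, [0.034, -0.032, -0.008], 0],
  [100, [0.034, -0.032, -0.008], 0],
  [100, [0.034, -0.032, -0.008], 0],
  [100, [0.034, -0.032, -0.008], 0],
  [100, [0.034, -0.032, -0.008], 0],
  [100, [0.034, -0.032, -0.008], 0],
  [100, [0.034, -0.032, -0.008], 0],
  [100, [0.034, -0.032, -0.008], 0],
])

```text
t: 1.35
tcp_pos: [0.4575, -0.167, 0.3277]
tcp_rot: [180.0, -0.0, 12.8]
contact_force: [0.5, -0.0, -0.1]
finger_gap: 0.0856
grip_force: 0.0
```

Request:
step_arm([
  [100, [0.034, -0.032, 0], 0],
  [100, [0.034, -0.032, 0], 0],
  [100, [0.034, -0.032, 0], 0],
  [100, [0, 0, 0], -0.148],
  [100, [0, 0, 0], -0.148],
  [100, [0, 0, 0], -0.148],
  [100, [0, 0, 0], -0.148],
  [100, [0, 0, 0], -0.148],
  [100, [0, 0, 0], -0.148],
  [100, [0, 0, 0], -0.148],
  [100, [0, 0, 0], -0.148],
  [100, [0, 0, 0], -0.148],
])

```text
t: 2.55
tcp_pos: [0.5349, -0.0525, 0.3271]
tcp_rot: [-180.0, -0.0, 89.5]
contact_force: [0.2, 0.3, 0.0]
finger_gap: 0.0855
grip_force: 0.0
```

```bash
sleep 0; python3 - <<'E'
from h import *
import pickle
c=cam("wrist");s=observe();print(s["tcp_pos"],s["tcp_rot"],s["qvel"].round(1))
cv2.imwrite("pics/w1.png",c["img"]);pickle.dump(c,open("w1.pkl","wb"))
E
```

```text
[ 0.5348645  -0.05253384  0.32711585] [-1.79974802e+02 -3.97913651e-03  9.00907288e+01] [-0.   0.1 -0.  -0.   0.  17.2]
```

View pics/w1.png

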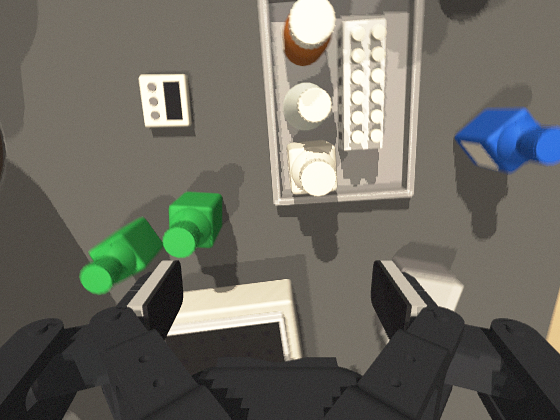

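The wrist view shows the amber bottle cap at (312,20), flask cap at (315,104), square cap at (318,178), rack at (363,85) and the timer at (164,100). Green bottles are on the left, blue on the right.

```bash
python3 - <<'E'
from h import *
import pickle
c=pickle.load(open("w1.pkl","rb"));g=cv2.cvtColor(c["img"],cv2.COLOR_BGR2GRAY)
S=pickle.load(open("scene0.pkl","rb"));D=pickle.load(open("side0.pkl","rb"))
def circ(x0,y0,x1,y1,r0,r1):
    k=cv2.HoughCircles(cv2.GaussianBlur(g[y0:y1,x0:x1],(3,3),0),cv2.HOUGH_GRADIENT,1,50,param1=120,param2=8,minRadius=r0,maxRadius=r1)
    q=k[0][0];return q[0]+x0,q[1]+y0,q[2]
for n,z,a in[("sq",.134,(290,150,345,202,14,22)),("fl",.126,(285,80,335,130,13,20)),("ro",.116,(282,0,345,55,16,25))]:
    q=circ(*a);print(n,q,ray(c,q[0],q[1],z).round(4))
for n,z,sp in[("sq",.134,(272.6,218.4)),("fl",.126,(296.8,208)),("ro",.116,(321.2,198)),("rack",.067,(315,234.8))]: print(n,ray(S,*sp,z).round(3))
print("tubecaps",[ray(c,u,v,.067).round(4)[:2] for u,v in[(358,33),(377,33),(358,138),(377,137)]])
print("spill",[ray(c,u,v,.024).round(3)[:2] for u,v in[(276,204),(411,199)]])
for n,C,(x0,y0,x1,y1) in[("scene",S,(320,125,415,210)),("side",D,(120,120,255,190))]:
    m=np.zeros(g.shape,np.uint8);m[y0:y1,x0:x1]=(cv2.cvtColor(C["img"],cv2.COLOR_BGR2GRAY)[y0:y1,x0:x1]>130)*255
    k=max(cv2.findContours(m,0,1)[0],key=cv2.contourArea)
    P=np.array([ray(C,*p[0],.012)[:2] for p in k],np.float32);print(n,"carry",cv2.minAreaRect(P))
    print(cv2.approxPolyDP(cv2.convexHull(P),.02,True).reshape(-1,2).tolist())
E
```

```text
sq (np.float32(318.5), np.float32(179.5), np.float32(18.1)) [ 0.5795 -0.0502  0.134 ]
fl (np.float32(315.5), np.float32(105.5), np.float32(17.2)) [0.5753 0.0248 0.126 ]
ro (np.float32(311.5), np.float32(21.5), np.float32(22.2)) [0.5706 0.1035 0.116 ]
sq [ 0.579 -0.047  0.134]
fl [0.577 0.027 0.126]
ro [0.576 0.106 0.116]
rack [0.645 0.048 0.067]
tubecaps [array([0.628 , 0.1034]), array([0.6493, 0.1032]), array([ 0.6352, -0.0126]), array([ 0.6584, -0.0116])]
spill [array([ 0.534, -0.108]), array([ 0.727, -0.102])]
scene carry ((0.48747989535331726, 0.36851266026496887), (0.33201518654823303, 0.3449096381664276), 61.539520263671875)
[[0.2605690658092499, 0.3093222379684448], [0.5847387313842773, 0.18605628609657288], [0.6884008646011353, 0.3772925138473511], [0.4149782061576843, 0.5966414213180542]]
side carry ((0.49328529834747314, 0.3467588424682617), (0.14463716745376587, 0.2753753662109375), 82.45708465576172)
[[0.6379842162132263, 0.39338499307632446], [0.3695177137851715, 0.43609729409217834], [0.34835579991340637, 0.2999947965145111], [0.6168839931488037, 0.26018476486206055]]
```

Request:
step_arm([
  [100, [0.0314, 0.0074, 0.025], 0],
  [100, [0.0314, 0.0074, 0.025], 0],
  [100, [0.0314, 0.0074, 0.025], 0],
  [100, [0.0314, 0.0074, 0.025], 0],
  [100, [0.0314, 0.0074, 0.025], 0],
  [100, [0, 0, 0], 0],
  [100, [0, 0, 0], 0],
])

```text
t: 3.3
tcp_pos: [0.5739, 0.1043, 0.2016]
tcp_rot: [-179.9, 0.0, 89.1]
contact_force: [0.6, 0.2, 0.5]
finger_gap: 0.0851
grip_force: 0.0
```

```bash
python3 - <<'E'
from h import *
import pickle
c=cam("wrist");s=observe();print(s["tcp_pos"],s["tcp_rot"])
cv2.imwrite("pics/w2.png",c["img"]);pickle.dump(c,open("w2.pkl","wb"))
for p in[(.571,.1035,.116),(.575,.025,.126),(.579,-.05,.134)]:print(proj(c,p))
E
```

```text
[0.57431624 0.10368278 0.20240687] [-1.79983133e+02  1.47973802e-02  8.90732517e+01]
[272.49124435 213.21052972]
[279.37085661 312.82038287]
[285.50272211 397.50368515]
```

View pics/w2.png

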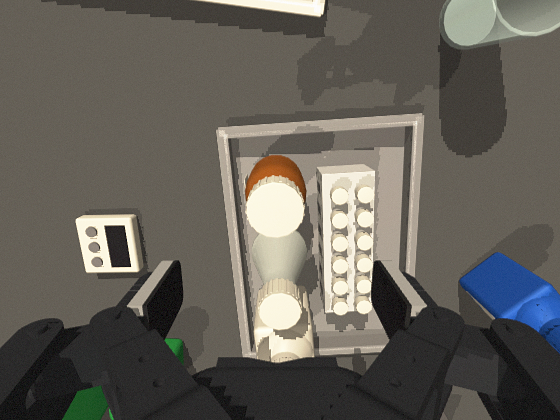

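The amber cap is at (275,208), flask cap at (280,311) and the rack's tube caps run from (340,195) to (364,307). The spill tray's far corners are at (220,131) and (422,116).

```bash
python3 - <<'E'
from h import *
import pickle
c=pickle.load(open("w2.pkl","rb"));g=cv2.cvtColor(c["img"],cv2.COLOR_BGR2GRAY)
def circ(x0,y0,x1,y1,r0,r1):
    q=cv2.HoughCircles(cv2.GaussianBlur(g[y0:y1,x0:x1],(3,3),0),cv2.HOUGH_GRADIENT,1,50,param1=120,param2=8,minRadius=r0,maxRadius=r1)[0][0];return q[0]+x0,q[1]+y0,q[2]
for n,z,a in[("fl",.126,(250,280,310,335,17,25)),("ro",.116,(238,168,312,245,24,35))]:
    q=circ(*a);print(n,np.round(q,1),ray(c,q[0],q[1],z).round(4))
print("tubecaps",[ray(c,u,v,.067).round(4)[:2] for u,v in[(340,195),(364,195),(340,309),(364,307)]])
print("spill",[ray(c,u,v,.024).round(3)[:2] for u,v in[(218,129),(423,115)]])
print("rack top",[ray(c,u,v,.048).round(3)[:2] for u,v in[(318,168),(372,166),(326,312)]])
E
```

```text
fl [279.5 307.5  22.2] [0.5752 0.0298 0.126 ]
ro [274.5 210.5  28.8] [0.5725 0.1056 0.116 ]
tubecaps [array([0.6302, 0.1041]), array([0.6515, 0.1037]), array([ 0.6348, -0.0123]), array([ 0.6584, -0.0104])]
spill [array([0.518, 0.161]), array([0.715, 0.171])]
rack top [array([0.613, 0.125]), array([0.662, 0.126]), array([ 0.624, -0.029])]
```

Request:
step_arm([
  [100, [0.0005, -0.0005, 0.03], -0.016],
  [100, [0.0005, -0.0005, 0.03], 0],
  [100, [0, -0.0005, 0.03], 0],
  [100, [0, 0, 0.029], 0],
  [100, [0, 0, 0], 0],
  [0, [0, 0, 0], 0],
  [0, [0, 0, 0], 0],
  [0, [0, 0, 0], 0],
  [0, [0, 0, 0], 0],
  [0, [0, 0, 0], 0],
], force=35)

```text
t: 4.35
tcp_pos: [0.5738, 0.105, 0.0851]
tcp_rot: [179.9, -0.0, 90.1]
contact_force: [-2.3, -0.2, 11.5]
finger_gap: 0.043
grip_force: 33.9
```

Request:
step_arm([
  [0, [0, 0, -0.02], 0],
  [0, [0, 0, -0.04], 0],
  [0, [0, 0, -0.04], 0],
  [0, [0.038, -0.025, -0.01], 0],
  [0, [0.038, -0.025, -0.01], 0],
  [0, [0.038, -0.025, 0], 0],
  [0, [0, 0, 0], 0],
  [0, [0, 0, 0], 0],
])

```text
t: 5.15
tcp_pos: [0.4975, 0.2197, 0.2043]
tcp_rot: [179.9, -0.0, 90.2]
contact_force: [0.2, -0.2, -1.8]
finger_gap: 0.043
grip_force: 36.7
```

```bash
python3 - <<'E'
from h import *
import pickle
c=cam("wrist");s=observe();print(s["tcp_pos"],s["tcp_rot"],s["contact_force"],s["finger_gap"])
cv2.imwrite("pics/w3.png",c["img"]);pickle.dump(c,open("w3.pkl","wb"))
E
```

```text
[0.49803387 0.21893573 0.20407106] [ 1.79927018e+02 -1.27820944e-02  9.01165086e+01] [-0.3804827   0.32712827 -1.45649221] 0.042639833356667926
```

View pics/w3.png

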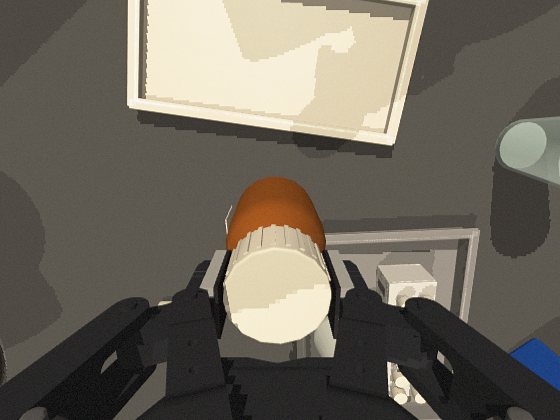

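The amber bottle is held upright. The carry tray's near edge runs from (128,106) to (392,145).

```bash
python3 - <<'E'
from h import *
import pickle
c=pickle.load(open("w3.pkl","rb"))
a,b=[ray(c,u,v,.014)[:2] for u,v in[(128,104),(394,142)]]
d=(b-a)/np.linalg.norm(b-a);n=np.array([-d[1],d[0]]);m=(a+b)/2+n*.062
print(a,b,np.linalg.norm(b-a),np.degrees(np.arctan2(*d[::-1])));print("slots",[(m+k*.075*d).round(4) for k in(-1,0,1)])
E
```

```text
[0.35138737 0.29816827] [0.61735517 0.26218341] 0.2683910929802985 -7.705205456956564
slots [array([0.4184, 0.3517]), array([0.4927, 0.3416]), array([0.567 , 0.3316])]
```

Request:
step_arm([
  [0, [0.034, -0.02, 0], 0],
  [0, [0.034, -0.02, 0], 0],
  [0, [0.034, -0.02, 0], 0],
  [0, [0.033, -0.0195, 0], 0],
  [0, [0, 0, 0.03], 0],
  [0, [0, 0, 0.03], 0],
  [0, [0, 0, 0.03], 0],
  [0, [0, 0, 0.015], 0],
  [0, [0, 0, 0.006], 0],
  [0, [0, 0, 0.004], 0],
  [0, [0, 0, 0.002], 0],
  [0, [0, 0, 0], 0],
])

```text
t: 6.4
tcp_pos: [0.4187, 0.3538, 0.0869]
tcp_rot: [180.0, -0.0, 90.0]
contact_force: [-0.5, -0.0, -2.4]
finger_gap: 0.0432
grip_force: 36.7
```

Request:
step_arm([
  [0, [0, 0, 0.001], 0],
  [0, [0, 0, 0.001], 0],
  [0, [0, 0, 0], 0],
])

```text
t: 6.7
tcp_pos: [0.4185, 0.3541, 0.0851]
tcp_rot: [179.9, -0.1, 90.1]
contact_force: [-1.5, -0.3, 8.5]
finger_gap: 0.0431
grip_force: 37.7
```

Request:
step_arm([
  [80, [0, 0, 0], 0],
  [80, [0, 0, 0], 0],
  [80, [0, 0, 0], 0],
  [80, [0, 0, -0.04], 0],
  [80, [0, 0, -0.04], 0],
  [80, [0, 0, -0.04], 0],
  [100, [-0.04, 0.0195, 0], 0],
  [100, [-0.04, 0.0195, 0], 0],
  [100, [-0.04, 0.0195, 0], 0],
  [100, [-0.04, 0.0195, 0], 0],
  [100, [-0.04, 0.0195, 0], 0],
  [100, [-0.04, 0.0195, 0], 0],
])

```text
t: 7.9
tcp_pos: [0.5359, 0.1121, 0.2044]
tcp_rot: [180.0, -0.0, 90.1]
contact_force: [1.0, 0.8, -0.1]
finger_gap: 0.0854
grip_force: 0.0
```

Request:
step_arm([
  [100, [-0.04, 0.02, 0], 0],
  [100, [-0.046, 0.02, 0], 0],
  [100, [0, 0, 0], 0],
  [100, [0, 0, 0], 0],
])

```text
t: 8.3
tcp_pos: [0.5755, 0.0268, 0.204]
tcp_rot: [-180.0, -0.0, 89.9]
contact_force: [-1.0, 1.2, 0.2]
finger_gap: 0.0853
grip_force: 0.0
```

```bash
cat > cap.py <<'E'
from h import *
import sys
c=cam("wrist");s=observe();print(s["tcp_pos"].round(4),s["tcp_rot"].round(2))
g=cv2.cvtColor(c["img"],cv2.COLOR_BGR2GRAY);cv2.imwrite(sys.argv[1],c["img"])
x,y,z,r=map(float,sys.argv[2:6])
u,v=proj(c,(x,y,z));rp=abs(proj(c,(x+r,y,z))[0]-u);x0,y0=int(u-2*rp),int(v-2*rp)
q=cv2.HoughCircles(cv2.GaussianBlur(g[y0:int(v+2*rp),x0:int(u+2*rp)],(3,3),0),cv2.HOUGH_GRADIENT,1,50,param1=120,param2=8,minRadius=int(rp*.88),maxRadius=int(rp*1.12))[0]
for k in q[:2]:print((u,v,rp),k+[x0,y0,0],ray(c,k[0]+x0,k[1]+y0,z).round(4))
E
python3 cap.py pics/w4.png .5755 .028 .126 .017
```

```text
[0.5751 0.0279 0.2041] [-1.7996e+02 -1.0000e-02  9.0000e+01]
(np.float64(276.2884516845039), np.float64(213.69111489156592), np.float64(23.688495635228946)) [275.5        214.5         23.20000076] [0.5749 0.0274 0.126 ]
```

View pics/w4.png

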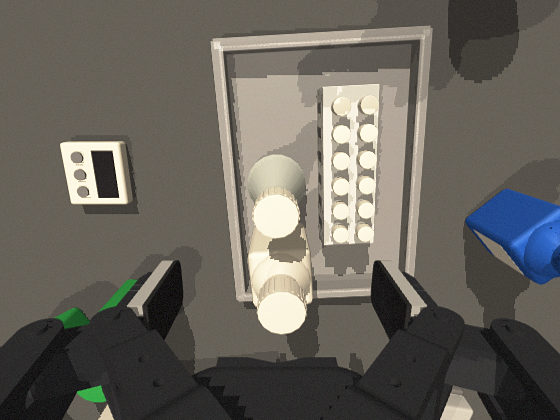

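The flask cap is at (275.5,214.5), centred under the tool, with the square cap below it at (281,310). Descending.

Request:
step_arm([
  [100, [0, 0, 0.03], 0],
  [100, [0, 0, 0.03], 0],
  [100, [0, 0, 0.03], 0],
  [100, [0, 0, 0.021], 0],
  [100, [0, 0, 0], 0],
  [0, [0, 0, 0], 0],
  [0, [0, 0, 0], 0],
  [0, [0, 0, 0], 0],
  [0, [0, 0, 0], 0],
  [0, [0, 0, 0], 0],
])

```text
t: 9.35
tcp_pos: [0.5759, 0.028, 0.0945]
tcp_rot: [179.9, -0.0, 90.1]
contact_force: [-2.7, 0.2, 10.6]
finger_gap: 0.0331
grip_force: 33.8
```

Request:
step_arm([
  [0, [0, 0, -0.02], 0],
  [0, [0, 0, -0.03], 0],
  [0, [0, 0, -0.03], 0],
  [0, [0.0395, -0.0104, 0], 0],
  [0, [0.0395, -0.0104, 0], 0],
  [0, [0.0395, -0.0104, 0], 0],
  [0, [0.0395, -0.0104, 0], 0],
  [0, [0.0395, -0.0104, 0], 0],
  [0, [0.0395, -0.0104, 0], 0],
  [0, [0.0395, -0.0104, 0], 0],
  [0, [0.0395, -0.0104, 0], 0],
  [0, [0, 0, 0], 0],
])

```text
t: 10.55
tcp_pos: [0.4907, 0.3482, 0.1738]
tcp_rot: [179.9, -0.1, 90.2]
contact_force: [0.8, -0.2, -1.0]
finger_gap: 0.0332
grip_force: 35.4
```

Request:
step_arm([
  [0, [0, 0, 0.03], 0],
  [0, [0, 0, 0.03], 0],
  [0, [0, 0, 0.012], 0],
  [0, [0, 0, 0.004], 0],
  [0, [0, 0, 0.002], 0],
  [0, [0, 0, 0], 0],
])

```text
t: 11.15
tcp_pos: [0.4925, 0.3441, 0.0962]
tcp_rot: [179.9, -0.0, 90.0]
contact_force: [-0.1, 0.3, -0.1]
finger_gap: 0.0327
grip_force: 35.4
```

Request:
step_arm([
  [0, [0, 0, 0.001], 0],
  [0, [0, 0, 0.0005], 0],
  [70, [0, 0, 0], 0],
  [70, [0, 0, 0], 0],
  [70, [0, 0, 0], 0],
  [70, [0, 0, -0.035], 0],
  [70, [0, 0, -0.035], 0],
  [70, [0, 0, -0.04], 0],
  [100, [-0.0438, 0.0097, 0], 0],
  [100, [-0.0438, 0.0097, 0], 0],
  [100, [-0.0438, 0.0097, 0], 0],
])

```text
t: 12.25
tcp_pos: [0.5212, 0.2114, 0.2043]
tcp_rot: [179.9, -0.0, 90.1]
contact_force: [0.8, -0.7, -0.4]
finger_gap: 0.0853
grip_force: 0.0
```

Request:
step_arm([
  [100, [-0.0438, 0.0097, 0], 0],
  [100, [-0.0438, 0.0097, 0], 0],
  [100, [-0.0438, 0.0097, 0], 0],
  [100, [-0.0438, 0.0097, 0], 0],
  [100, [-0.0438, 0.0097, 0], 0],
  [100, [-0.0438, 0.0097, 0], 0],
  [100, [0, 0, 0], 0],
  [100, [0, 0, 0], 0],
])

```text
t: 13.05
tcp_pos: [0.5795, -0.0512, 0.2037]
tcp_rot: [-180.0, -0.0, 89.9]
contact_force: [-0.5, 0.2, -0.1]
finger_gap: 0.0856
grip_force: 0.0
```

```bash
python3 cap.py pics/w5.png .5795 -.05 .134 .019
```

```text
[ 0.5793 -0.0502  0.2037] [-1.7997e+02 -2.0000e-02  9.0010e+01]
(np.float64(276.21678486088723), np.float64(217.33093333350038), np.float64(27.42664481474742)) [274.5        212.5         29.39999962] [ 0.5783 -0.0465  0.134 ]
```

Request:
step_arm([
  [100, [0.001, -0.0005, 0.03], 0],
  [100, [0, 0, 0.03], 0],
  [100, [0, 0, 0.025], 0],
  [100, [0, 0, 0.018], 0],
  [100, [0, 0, 0], 0],
  [0, [0, 0, 0], 0],
  [0, [0, 0, 0], 0],
  [0, [0, 0, 0], 0],
  [0, [0, 0, 0], 0],
  [0, [0, 0, 0], 0],
])

```text
t: 14.1
tcp_pos: [0.5796, -0.0492, 0.102]
tcp_rot: [179.9, 0.0, 90.1]
contact_force: [-2.5, 1.9, 8.9]
finger_gap: 0.037
grip_force: 34.0
```

Request:
step_arm([
  [0, [0, 0, -0.02], 0],
  [0, [0, 0, -0.03], 0],
  [0, [0, 0, -0.03], 0],
  [0, [0.0426, -0.0014, 0], 0],
  [0, [0.0426, -0.0014, 0], 0],
  [0, [0.0426, -0.0014, 0], 0],
  [0, [0.0426, -0.0014, 0], 0],
  [0, [0.0426, -0.0014, 0], 0],
  [0, [0.0426, -0.0014, 0], 0],
  [0, [0.0426, -0.0014, 0], 0],
  [0, [0.0426, -0.0014, 0], 0],
  [0, [0.0426, -0.0014, 0], 0],
])

```text
t: 15.3
tcp_pos: [0.5657, 0.336, 0.1813]
tcp_rot: [180.0, -0.0, 90.1]
contact_force: [0.4, 0.6, -2.5]
finger_gap: 0.0371
grip_force: 35.9
```

Request:
step_arm([
  [0, [0, 0, 0], 0],
  [0, [0, 0, 0.03], 0],
  [0, [0, 0, 0.03], 0],
  [0, [0, 0, 0.012], 0],
  [0, [0, 0, 0.004], 0],
  [0, [0, 0, 0.002], 0],
  [0, [0, 0, 0.001], 0],
  [0, [0, 0, 0], 0],
])

```text
t: 16.1
tcp_pos: [0.5667, 0.3344, 0.1028]
tcp_rot: [179.9, -0.0, 90.0]
contact_force: [0.1, 0.4, -2.1]
finger_gap: 0.0373
grip_force: 35.8
```

Request:
step_arm([
  [0, [0, 0, 0.001], 0],
  [0, [0, 0, 0.0005], 0],
  [70, [0, 0, 0], 0],
  [70, [0, 0, 0], 0],
  [70, [0, 0, 0], 0],
  [70, [0, 0, -0.035], 0],
  [70, [0, 0, -0.035], 0],
  [70, [0, 0, -0.035], 0],
  [100, [-0.0412, 0.011, 0], 0],
  [100, [-0.0412, 0.011, 0], 0],
  [100, [-0.0412, 0.011, 0], 0],
])

```text
t: 17.2
tcp_pos: [0.5994, 0.2096, 0.2057]
tcp_rot: [180.0, -0.0, 90.1]
contact_force: [-0.1, 0.2, -0.0]
finger_gap: 0.0855
grip_force: 0.0
```

Request:
step_arm([
  [100, [-0.0412, 0.011, 0], 0],
  [100, [-0.0412, 0.011, 0], 0],
  [100, [-0.0412, 0.011, 0], 0],
  [100, [-0.0412, 0.011, 0], -0.05],
  [100, [0, 0, 0], 0],
  [100, [0, 0, 0], 0],
])

```text
t: 17.8
tcp_pos: [0.6435, 0.0449, 0.2052]
tcp_rot: [-180.0, -0.0, 92.8]
contact_force: [0.6, -0.1, -0.4]
finger_gap: 0.0853
grip_force: 0.0
```

```bash
python3 - <<'E'
from h import *
import pickle
c=cam("wrist");s=observe();print(s["tcp_pos"],s["tcp_rot"])
cv2.imwrite("pics/w6.png",c["img"]);pickle.dump(c,open("w6.pkl","wb"))
E
```

```text
[0.64320885 0.04589253 0.20517448] [-1.79979461e+02 -1.52268110e-02  9.28567959e+01]
```

View pics/w6.png

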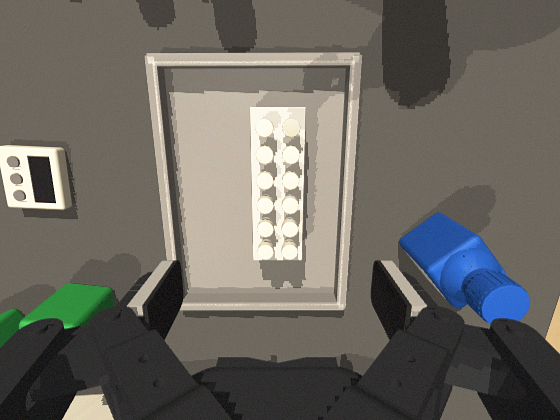

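The rack lies upright in the image: tube caps at (265,127), (291,127), (266,251), (290,251), and block top corners at (251,108), (306,108), (253,259), (303,259).

```bash
python3 - <<'E'
from h import *
import pickle
c=pickle.load(open("w6.pkl","rb"))
for z,L in((.067,[(265,127),(291,127),(266,251),(290,251)]),(.048,[(251,107.5),(306,107.5),(253,260),(303,260)])):
    P=np.array([ray(c,u,v,z)[:2] for u,v in L]);d=P[:2].mean(0)-P[2:].mean(0);print(P.round(4).tolist(),P.mean(0),np.degrees(np.arctan2(d[1],d[0])),np.linalg.norm(d))
D=pickle.load(open("side0.pkl","rb"));S=pickle.load(open("scene0.pkl","rb"))
E
```

```text
[[0.631, 0.1034], [0.653, 0.1045], [0.6363, -0.0105], [0.659, -0.0094]] [0.64480291 0.04702567] 92.85264170220245 0.11405165350423692
[[0.6172, 0.1189], [0.6661, 0.1212], [0.6232, -0.0297], [0.6741, -0.0272]] [0.64515536 0.04581245] 92.68113093235895 0.14861639081545394
```

Request:
step_arm([
  [100, [0, 0.002, 0.04], 0],
  [100, [0, 0, 0.04], 0],
  [100, [0, 0, 0.04], 0],
  [100, [0, 0, 0.035], 0],
  [100, [0, 0, 0.022], 0],
  [100, [0, 0, 0.012], 0],
  [100, [0, 0, 0], 0],
  [0, [0, 0, 0], 0],
  [0, [0, 0, 0], 0],
  [0, [0, 0, 0], 0],
  [0, [0, 0, 0], 0],
  [0, [0, 0, 0], 0],
], force=50)

```text
t: 19.05
tcp_pos: [0.6462, 0.0462, 0.0179]
tcp_rot: [179.9, -0.0, 92.9]
contact_force: [-2.0, 1.8, 7.7]
finger_gap: 0.0492
grip_force: 52.2
```

Request:
step_arm([
  [0, [0, 0, -0.02], 0],
  [0, [0, 0, -0.04], 0],
  [0, [0, 0, -0.045], 0],
  [0, [0, 0, -0.045], 0],
  [0, [0, 0, -0.045], 0],
  [0, [0, 0, -0.03], 0],
])

```text
t: 19.65
tcp_pos: [0.6462, 0.0459, 0.2458]
tcp_rot: [179.7, 0.0, 92.9]
contact_force: [0.2, 0.6, -3.1]
finger_gap: 0.0494
grip_force: 53.0
```

Request:
step_arm([
  [0, [-0.034, -0.024, 0], 0],
  [0, [-0.034, -0.024, 0], 0],
  [0, [-0.034, -0.024, 0], 0],
  [0, [-0.034, -0.024, 0], 0],
  [0, [-0.034, -0.024, 0], 0],
  [0, [-0.034, -0.024, 0], 0],
  [0, [0, 0, 0], 0],
  [0, [0, 0, 0], 0],
])

```text
t: 20.45
tcp_pos: [0.5116, -0.1659, 0.2422]
tcp_rot: [179.9, 0.0, 92.8]
contact_force: [0.2, 0.5, -2.6]
finger_gap: 0.0497
grip_force: 52.9
```

```bash
python3 - <<'E'
from h import *
import pickle
c=cam("wrist");s=observe();print(s["tcp_pos"],s["tcp_rot"],s["finger_gap"])
pickle.dump(c,open("w7.pkl","wb"))
d=cam("side");pickle.dump(d,open("side7.pkl","wb"));e=cam("scene");pickle.dump(e,open("scene7.pkl","wb"))
im=np.zeros((600,800,3),np.uint8)
im[:300,:400]=cv2.resize(c["img"],(400,300));im[300:,:400]=cv2.resize(d["img"],(400,300));im[:,400:]=cv2.resize(e["img"][180:320,75:225][:,:],(400,600)) if 0 else 0
im[:300,400:]=cv2.resize(e["img"][180:315,60:240],(400,300));im[300:,400:]=cv2.resize(d["img"][240:,210:450],(400,300))
cv2.imwrite("pics/m7.png",im)
E
```

```text
[ 0.51212653 -0.16521046  0.24199735] [1.79933007e+02 1.47631556e-02 9.28617956e+01] 0.04919908045150516
```

View pics/m7.png

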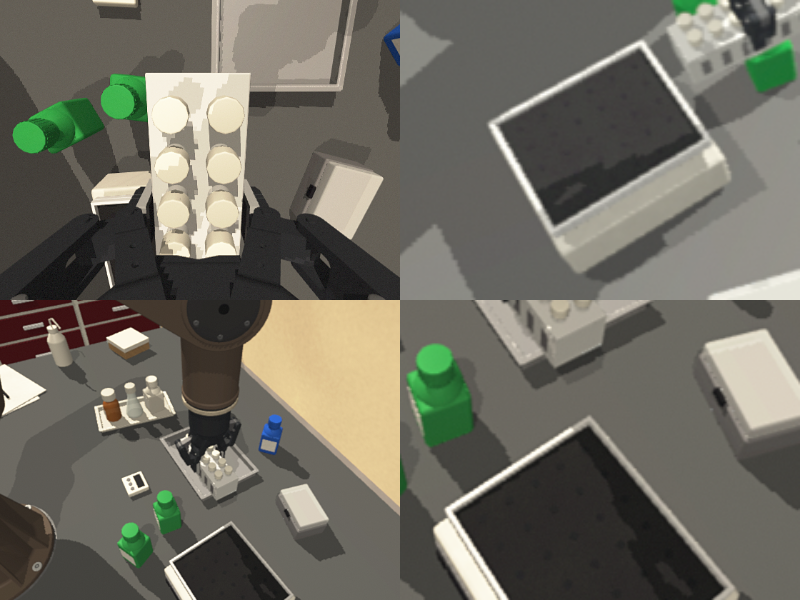

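Three views: the rack is held level over the bench, the three bottles stand in the carry tray, and the platform is fully visible in the scene view. Its flange corners there are at about (100.5,236), (170,199), (199.5,246), (130,284).

```bash
python3 - <<'E'
from h import *
import pickle
e=pickle.load(open("scene0.pkl","rb"));d=pickle.load(open("side0.pkl","rb"))
e7=pickle.load(open("scene7.pkl","rb"))
P=np.array([ray(e7,u,v,.106)[:2] for u,v in[(100.5,236.3),(170.3,198.9),(199.5,246.2),(129.8,284.4)]])
print(P.round(3).tolist(),P.mean(0),[np.linalg.norm(P[i]-P[i-1]).round(3) for i in range(4)])
Q=np.array([ray(d,u,v,.106)[:2] for u,v in[(324,310.8),(238.2,367.2),(411,415)]]);print("side",Q.round(3).tolist(),np.linalg.norm(Q[0]-Q[1]),np.linalg.norm(Q[0]-Q[2]),"centre",(Q[1]+Q[2])/2)
for n,C,(x0,y0,x1,y1) in[("scene0",e,(95,195,205,290))]:
    h=cv2.cvtColor(C["img"],cv2.COLOR_BGR2GRAY);m=np.zeros(h.shape,np.uint8);m[y0:y1,x0:x1]=(h[y0:y1,x0:x1]<52)*255
    m=cv2.morphologyEx(m,cv2.MORPH_OPEN,np.ones((3,3)))
    k=max(cv2.findContours(m,0,1)[0],key=cv2.contourArea);p=cv2.approxPolyDP(cv2.convexHull(k),4,True).reshape(-1,2);print(n,p.tolist())
    G=np.array([ray(C,*q[0],.1)[:2] for q in k],np.float32);print(cv2.minAreaRect(G))
E
```

```text
[[0.399, -0.459], [0.375, -0.258], [0.548, -0.244], [0.564, -0.433]] [ 0.47158887 -0.34842095] [np.float64(0.167), np.float64(0.202), np.float64(0.174), np.float64(0.19)]
side [[0.538, -0.244], [0.371, -0.266], [0.562, -0.442]] 0.16808384386287759 0.19921395124914143 centre [ 0.46693056 -0.35413486]
scene0 [[171, 207], [156, 220], [106, 238], [166, 204]]
((0.40388023853302, -0.3566325008869171), (0.03259507939219475, 0.1833825707435608), 4.751870155334473)
```

Request:
step_arm([
  [0, [-0.0367, -0.0105, 0], 0],
  [0, [-0.0367, -0.0105, 0], 0],
  [0, [-0.0367, -0.0105, 0], 0],
  [0, [-0.0367, -0.0105, 0], 0],
  [0, [-0.0367, -0.0105, 0], -0.072],
  [0, [0, 0, 0.02], 0],
  [0, [0, 0, 0], 0],
  [0, [0, 0, 0], 0],
])

```text
t: 21.4
tcp_pos: [0.4692, -0.3499, 0.2211]
tcp_rot: [-180.0, -0.1, 97.1]
contact_force: [-0.4, -0.2, -2.2]
finger_gap: 0.0495
grip_force: 52.8
```

```bash
python3 - <<'E'
from h import *
import pickle
c=cam("wrist");s=observe();print(s["tcp_pos"],s["tcp_rot"],s["finger_gap"])
pickle.dump(c,open("w8.pkl","wb"))
e=cam("scene")
im=np.zeros((600,800,3),np.uint8)
im[:420,:560]=c["img"];im[420:,:240]=cv2.resize(e["img"][180:315,60:240],(240,180))
cv2.imwrite("pics/m8.png",im)
E
```

```text
[ 0.46954369 -0.34999525  0.2216811 ] [-1.79995960e+02 -1.81713935e-02  9.71134832e+01] 0.04882899737673517
```

View pics/m8.png

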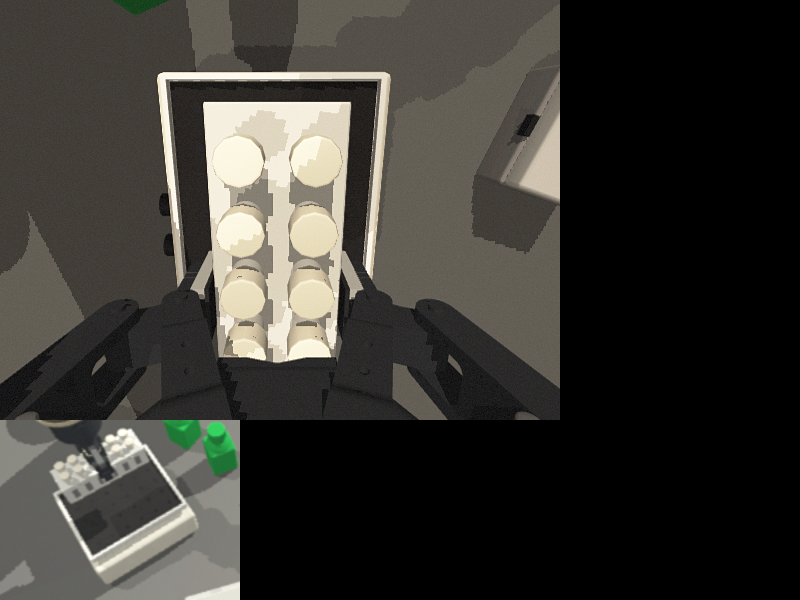

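The wrist view has the platform's far flange edge level from (158,74) to (390,74), parallel to the rack, so the yaw is right.

```bash
python3 - <<'E'
from h import *
import pickle
c=pickle.load(open("w8.pkl","rb"));t=np.array([.4695,-.35])
for L in[[(158,74),(390,74)],[(168.5,81),(379.5,81)]]:
    a,b=[ray(c,u,v,.106)[:2] for u,v in L];d=(b-a)/np.linalg.norm(b-a);n=np.array([d[1],-d[0]])
    w=np.linalg.norm(b-a);print(a,b,w,np.degrees(np.arctan2(d[1],d[0])));
    m=(a+b)/2+n*(.095+(w-.16)/2);print("centre",m)
for v in(150,250):
  a,b=[ray(c,u,v,.106)[:2] for u in({150:(166,383),250:(177,374)}[v])];print("edge mid",(a+b)/2,np.linalg.norm(a-b))
E
```

```text
[ 0.36956091 -0.26304135] [ 0.54079662 -0.24176931] 0.17255193208313124 7.081385168610853
centre [ 0.46766397 -0.35290877]
[ 0.37746109 -0.26696621] [ 0.53408711 -0.24750554] 0.15783038195336008 7.082662884182849
centre [ 0.46735395 -0.35043443]
edge mid [ 0.46235835 -0.30794286] 0.17201347650595664
edge mid [ 0.47367552 -0.39317027] 0.17095799883976068
```

Request:
step_arm([
  [0, [-0.0017, -0.0022, 0.03], 0],
  [0, [0, 0, 0.035], 0],
  [0, [0, 0, 0.022], 0],
  [0, [0, 0, 0.01], 0],
  [0, [0, 0, 0.005], 0],
  [0, [0, 0, 0.003], 0],
  [0, [0, 0, 0], 0],
])

```text
t: 22.2
tcp_pos: [0.4674, -0.3532, 0.1171]
tcp_rot: [180.0, 0.0, 97.1]
contact_force: [0.1, -0.2, -2.0]
finger_gap: 0.0494
grip_force: 52.9
```

Request:
step_arm([
  [0, [0, 0, 0.001], 0],
  [0, [0, 0, 0.001], 0],
  [0, [0, 0, 0], 0],
])

```text
t: 22.5
tcp_pos: [0.467, -0.3531, 0.1146]
tcp_rot: [180.0, 0.0, 97.0]
contact_force: [-0.8, 0.3, -2.7]
finger_gap: 0.0493
grip_force: 52.9
```

Request:
step_arm([
  [0, [0, 0, 0.001], 0],
  [0, [0, 0, 0], 0],
])

```text
t: 22.7
tcp_pos: [0.467, -0.3532, 0.114]
tcp_rot: [180.0, 0.0, 97.0]
contact_force: [-2.4, 1.3, 8.4]
finger_gap: 0.0491
grip_force: 54.2
```

Request:
step_arm([
  [100, [0, 0, 0], 0],
  [100, [0, 0, 0], 0],
  [100, [0, 0, 0], 0],
  [100, [0, 0, -0.03], 0],
  [100, [0, 0, -0.045], 0],
  [100, [0, 0, -0.045], 0],
  [100, [0.035, 0, -0.02], 0.071],
  [100, [0.04, 0, 0], 0.053],
  [100, [0, 0, 0], 0],
  [100, [0, 0, 0], 0],
])

```text
t: 23.7
tcp_pos: [0.4607, -0.2777, 0.2536]
tcp_rot: [180.0, 0.0, 90.0]
contact_force: [0.1, -0.4, 0.2]
finger_gap: 0.0855
grip_force: 0.0
```

```bash
python3 - <<'E'
from h import *
import pickle
c=cam("wrist");s=observe();print(s["tcp_pos"],s["tcp_rot"],s["t"])
pickle.dump(c,open("w9.pkl","wb"));e=cam("scene");im=np.zeros((600,800,3),np.uint8)
im[:420,:560]=c["img"];im[420:,:240]=cv2.resize(e["img"][180:315,60:240],(240,180))
cv2.imwrite("pics/m9.png",im)
E
```

```text
[ 0.46078065 -0.27842195  0.25341606] [1.79979239e+02 2.37886599e-02 9.00072704e+01] 23.75
```

View pics/m9.png

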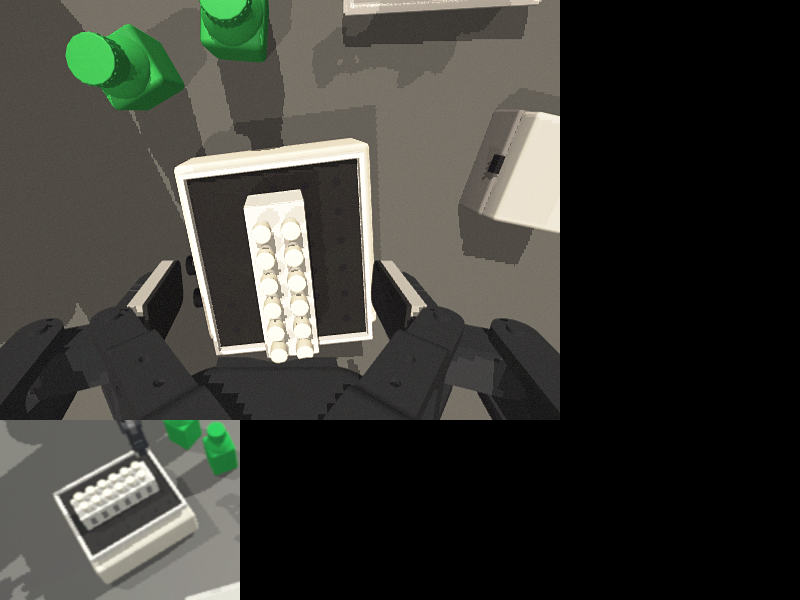

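The rack stands on the mat. Mat inner corners are at (185,180), (360,158), (367,332), (217,351), and end tube caps at (262,233), (290,230), (279,354), (305,350).

```bash
python3 - <<'E'
from h import *
import pickle
c=pickle.load(open("w9.pkl","rb"))
for z,L in((.106,[(185,180),(360,158),(217,352),(368,333)]),(.163,[(262,233),(290,230),(279,354),(305,350)])):
    P=np.array([ray(c,u,v,z)[:2] for u,v in L]);d=P[:2].mean(0)-P[2:].mean(0);print(P.round(4).tolist(),P.mean(0),np.degrees(np.arctan2(d[1],d[0])),np.linalg.norm(d))
E
```

```text
[[0.377, -0.2664], [0.5359, -0.2461], [0.3966, -0.4559], [0.5582, -0.4315]] [ 0.46691958 -0.34998143] 96.35347242768225 0.18865105788168166
[[0.4497, -0.2962], [0.4713, -0.2938], [0.4632, -0.4089], [0.4857, -0.4047]] [ 0.46748537 -0.35087827] 97.10214907781706 0.11263731679454872
```

Request:
step_arm([
  [70, [0.0471, 0.0082, 0], 0],
  [70, [0.0471, 0.0082, 0], 0],
  [70, [0.0471, 0.0082, 0], 0],
  [70, [0.0471, 0.0082, 0], 0],
  [70, [0.0471, 0.0082, 0], 0],
  [70, [0.0471, 0.0082, 0], 0],
  [70, [0.0471, 0.0082, 0], 0],
  [70, [0.0471, 0.0082, 0], 0],
  [70, [0.0471, 0.0082, 0], 0],
  [70, [0.0471, 0.0082, 0], 0],
  [70, [0.0471, 0.0082, 0], 0],
  [70, [0.0471, 0.0082, 0], 0],
])

```text
t: 25.0
tcp_pos: [0.5603, 0.2883, 0.2527]
tcp_rot: [-180.0, 0.0, 89.9]
contact_force: [1.4, -0.5, -0.1]
finger_gap: 0.0598
grip_force: 0.0
```

Request:
step_arm([
  [70, [0.0471, 0.0078, 0.02], 0],
  [70, [0, 0, 0.02], 0],
  [70, [0, 0, 0], 0],
  [70, [0, 0, 0], 0],
])

```text
t: 25.4
tcp_pos: [0.5673, 0.3314, 0.2136]
tcp_rot: [-179.9, 0.1, 89.9]
contact_force: [-0.1, 0.3, 0.2]
finger_gap: 0.0598
grip_force: 0.0
```

```bash
python3 cap.py pics/w10.png .5667 .3344 .134 .019
```

```text
[0.5677 0.3313 0.2144] [1.800e+02 1.000e-02 8.988e+01]
(np.float64(275.50929593412815), np.float64(210.48756942865293), np.float64(26.371180091609517)) [275.5        208.5         27.29999924] [0.5667 0.3359 0.134 ]
```

View pics/w10.png

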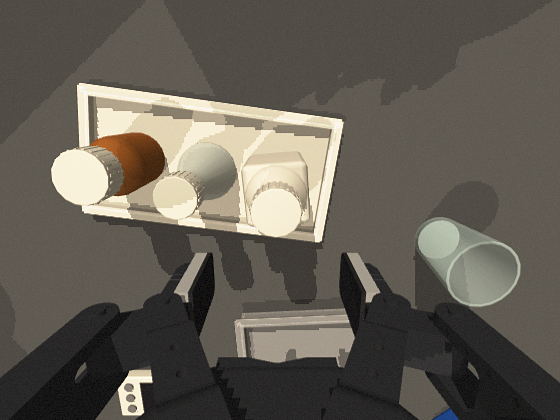

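All three bottles stand in the carry tray. The square cap is at (275,209), within 1-2 mm of where I released it.

Request:
step_arm([
  [70, [0.003, -0.001, 0.03], 0],
  [70, [0, 0, 0.035], 0],
  [70, [0, 0, 0.03], 0],
  [70, [0, 0, 0.018], 0],
  [70, [0, 0, 0], 0],
  [0, [0, 0, 0], 0],
  [0, [0, 0, 0], 0],
  [0, [0, 0, 0], 0],
  [0, [0, 0, 0], 0],
  [0, [0, 0, 0], 0],
], force=35)

```text
t: 26.45
tcp_pos: [0.5671, 0.3356, 0.103]
tcp_rot: [179.9, -0.1, 89.9]
contact_force: [-0.6, -2.4, 8.1]
finger_gap: 0.0368
grip_force: 35.5
```

Request:
step_arm([
  [0, [0, 0, -0.02], 0],
  [0, [0, 0, -0.03], 0],
  [0, [0, 0, -0.03], 0],
  [0, [-0.0427, 0.0014, 0], 0],
  [0, [-0.0427, 0.0014, 0], 0],
  [0, [-0.0427, 0.0014, 0], 0],
  [0, [-0.0427, 0.0014, 0], 0],
  [0, [-0.0427, 0.0014, 0], 0],
  [0, [-0.0427, 0.0014, 0], 0],
  [0, [-0.0427, 0.0014, 0], 0],
  [0, [-0.0427, 0.0014, 0], 0],
  [0, [-0.0427, 0.0014, 0], 0],
])

```text
t: 27.65
tcp_pos: [0.5785, -0.0509, 0.1822]
tcp_rot: [179.9, 0.0, 89.9]
contact_force: [1.5, -0.7, -2.6]
finger_gap: 0.0367
grip_force: 35.8
```

Request:
step_arm([
  [0, [0, 0, 0], 0],
  [0, [0, 0, 0.03], 0],
  [0, [0, 0, 0.03], 0],
  [0, [0, 0, 0.012], 0],
  [0, [0, 0, 0.004], 0],
  [0, [0, 0, 0.002], 0],
  [0, [0, 0, 0.001], 0],
  [0, [0, 0, 0], 0],
])

```text
t: 28.45
tcp_pos: [0.579, -0.0491, 0.1032]
tcp_rot: [179.9, 0.0, 90.0]
contact_force: [-1.8, -1.3, 0.6]
finger_gap: 0.037
grip_force: 36.3
```

Request:
step_arm([
  [0, [0, 0, 0.001], 0],
  [70, [0, 0, 0], 0],
  [70, [0, 0, 0], 0],
  [70, [0, 0, 0], 0],
  [70, [0, 0, -0.03], 0],
  [70, [0, 0, -0.035], 0],
  [70, [0, 0, -0.04], 0],
  [70, [0.0437, -0.0096, 0], 0],
  [70, [0.0437, -0.0096, 0], 0],
  [70, [0.0437, -0.0096, 0], 0],
  [70, [0.0437, -0.0096, 0], 0],
])

```text
t: 29.55
tcp_pos: [0.5396, 0.1273, 0.2063]
tcp_rot: [180.0, -0.0, 89.9]
contact_force: [0.8, 0.1, -0.0]
finger_gap: 0.0596
grip_force: 0.0
```

Request:
step_arm([
  [70, [0.0437, -0.0096, 0], 0],
  [70, [0.0437, -0.0096, 0], 0],
  [70, [0.0437, -0.0096, 0], 0],
  [70, [0.0437, -0.0096, 0], 0],
  [70, [0.0437, -0.0096, 0], 0],
  [70, [0, 0, 0], 0],
  [70, [0, 0, 0], 0],
])

```text
t: 30.25
tcp_pos: [0.4917, 0.3453, 0.2058]
tcp_rot: [-180.0, 0.0, 90.1]
contact_force: [-0.7, -0.5, 0.2]
finger_gap: 0.0597
grip_force: 0.0
```

```bash
python3 cap.py pics/w11.png .4925 .3441 .126 .017
```

```text
[0.492  0.3443 0.2059] [-1.7998e+02  2.0000e-02  9.0000e+01]
(np.float64(277.3030451242514), np.float64(216.04504749876358), np.float64(23.441501055568665)) [275.5        220.5         23.20000076] [0.4912 0.3407 0.126 ]
```

Request:
step_arm([
  [70, [-0.002, 0, 0.03], 0],
  [70, [0, 0, 0.035], 0],
  [70, [0, 0, 0.03], 0],
  [70, [0, 0, 0.018], 0],
  [70, [0, 0, 0], 0],
  [0, [0, 0, 0], 0],
  [0, [0, 0, 0], 0],
  [0, [0, 0, 0], 0],
  [0, [0, 0, 0], 0],
  [0, [0, 0, 0], 0],
])

```text
t: 31.3
tcp_pos: [0.4929, 0.3427, 0.0943]
tcp_rot: [179.9, -0.1, 89.9]
contact_force: [-1.3, -0.8, 8.0]
finger_gap: 0.0332
grip_force: 35.3
```

Request:
step_arm([
  [0, [0, 0, -0.02], 0],
  [0, [0, 0, -0.03], 0],
  [0, [0, 0, -0.03], 0],
  [0, [-0.0393, 0.0104, 0], 0],
  [0, [-0.0393, 0.0104, 0], 0],
  [0, [-0.0393, 0.0104, 0], 0],
  [0, [-0.0393, 0.0104, 0], 0],
  [0, [-0.0393, 0.0104, 0], 0],
  [0, [-0.0393, 0.0104, 0], 0],
  [0, [-0.0393, 0.0104, 0], 0],
  [0, [-0.0393, 0.0104, 0], 0],
  [0, [0, 0, 0], 0],
])

```text
t: 32.5
tcp_pos: [0.5766, 0.0237, 0.1737]
tcp_rot: [179.9, 0.1, 89.8]
contact_force: [0.4, 1.1, -1.8]
finger_gap: 0.0329
grip_force: 35.3
```

Request:
step_arm([
  [0, [0, 0, 0.03], 0],
  [0, [0, 0, 0.03], 0],
  [0, [0, 0, 0.012], 0],
  [0, [0, 0, 0.004], 0],
  [0, [0, 0, 0.002], 0],
  [0, [0, 0, 0], 0],
  [0, [0, 0, 0.001], 0],
  [0, [0, 0, 0], 0],
])

```text
t: 33.3
tcp_pos: [0.5756, 0.0279, 0.0947]
tcp_rot: [179.9, -0.0, 89.9]
contact_force: [0.3, 0.5, -1.6]
finger_gap: 0.0329
grip_force: 35.3
```

Next the round bottle, at (.4185,.354): dx −.157, dy +.326.

Request:
step_arm([
  [0, [0, 0, 0.001], 0],
  [0, [0, 0, 0.0003], 0],
  [70, [0, 0, 0], 0],
  [70, [0, 0, 0], 0],
  [70, [0, 0, 0], 0],
  [70, [0, 0, -0.03], 0],
  [70, [0, 0, -0.04], 0],
  [70, [0, 0, -0.04], 0],
  [80, [0.0408, -0.0196, 0], 0],
  [80, [0.0408, -0.0196, 0], 0],
  [80, [0.0408, -0.0196, 0], 0],
])

```text
t: 34.4
tcp_pos: [0.5159, 0.1513, 0.203]
tcp_rot: [180.0, -0.0, 89.9]
contact_force: [0.5, 0.0, -0.9]
finger_gap: 0.0682
grip_force: 0.0
```

Request:
step_arm([
  [80, [0.0408, -0.0196, 0], 0],
  [80, [0.0408, -0.0196, 0], 0],
  [80, [0.0408, -0.0196, 0], 0],
  [80, [0.0408, -0.0196, 0], 0],
  [80, [0.0408, -0.0196, 0], 0],
  [80, [0, 0, 0], 0],
  [80, [0, 0, 0], 0],
])

```text
t: 35.1
tcp_pos: [0.418, 0.3552, 0.2025]
tcp_rot: [-180.0, 0.0, 90.1]
contact_force: [0.2, -0.4, -0.6]
finger_gap: 0.0684
grip_force: 0.0
```

```bash
python3 cap.py pics/w12.png .4185 .354 .116 .022
```

```text
[0.4186 0.3543 0.2025] [-1.7999e+02  2.0000e-02  9.0000e+01]
(np.float64(276.946254196627), np.float64(213.280034327393), np.float64(29.526444758163507)) [275.5        207.5         30.20000076] [0.4174 0.3585 0.116 ]
(np.float64(276.946254196627), np.float64(213.280034327393), np.float64(29.526444758163507)) [251.5        271.5         25.29999924] [0.3985 0.3059 0.116 ]
```

Request:
step_arm([
  [80, [0.001, 0, 0.03], 0],
  [80, [0, 0, 0.035], 0],
  [80, [0, 0, 0.035], 0],
  [80, [0, 0, 0.018], 0],
  [80, [0, 0, 0], 0],
  [0, [0, 0, 0], 0],
  [0, [0, 0, 0], 0],
  [0, [0, 0, 0], 0],
  [0, [0, 0, 0], 0],
  [0, [0, 0, 0], 0],
])

```text
t: 36.15
tcp_pos: [0.4194, 0.3559, 0.0859]
tcp_rot: [179.9, -0.1, 89.9]
contact_force: [-0.4, -1.5, 8.4]
finger_gap: 0.0429
grip_force: 36.1
```

Request:
step_arm([
  [0, [0, 0, -0.02], 0],
  [0, [0, 0, -0.03], 0],
  [0, [0, 0, -0.03], 0],
  [0, [-0.0356, 0.022, 0], 0],
  [0, [-0.0356, 0.022, 0], 0],
  [0, [-0.0356, 0.022, 0], 0],
  [0, [-0.0356, 0.022, 0], 0],
  [0, [-0.0356, 0.022, 0], 0],
  [0, [-0.0356, 0.022, 0], 0],
  [0, [-0.0356, 0.022, 0], 0],
  [0, [0, 0, 0], 0],
  [0, [0, 0, 0], 0],
])

```text
t: 37.35
tcp_pos: [0.5728, 0.1052, 0.165]
tcp_rot: [180.0, -0.0, 89.8]
contact_force: [-0.5, 0.3, -0.9]
finger_gap: 0.043
grip_force: 36.2
```

Request:
step_arm([
  [0, [0, 0, 0.03], 0],
  [0, [0, 0, 0.03], 0],
  [0, [0, 0, 0.012], 0],
  [0, [0, 0, 0.004], 0],
  [0, [0, 0, 0.002], 0],
  [0, [0, 0, 0], 0],
  [0, [0, 0, 0.001], 0],
  [0, [0, 0, 0], 0],
])

```text
t: 38.15
tcp_pos: [0.5729, 0.1061, 0.0864]
tcp_rot: [179.9, -0.0, 89.9]
contact_force: [-0.6, 0.1, -2.3]
finger_gap: 0.043
grip_force: 36.2
```

Lower to touch, release, rise, and back away toward the first viewpoint (.535,−.0525,.327) for comparison.

Request:
step_arm([
  [0, [0, 0, 0.001], 0],
  [0, [0, 0, 0.0005], 0],
  [80, [0, 0, 0], 0],
  [80, [0, 0, 0], 0],
  [80, [0, 0, 0], 0],
  [80, [0, 0, -0.03], 0],
  [80, [0, 0, -0.045], 0],
  [80, [0, 0, -0.045], 0],
  [100, [-0.03, -0.007, -0.024], 0],
  [100, [-0.03, -0.007, -0.024], 0],
  [100, [-0.03, -0.007, -0.024], 0],
  [100, [-0.03, -0.007, -0.024], 0],
])

```text
t: 39.35
tcp_pos: [0.5438, -0.0149, 0.3012]
tcp_rot: [180.0, 0.0, 90.0]
contact_force: [0.3, -0.8, 0.0]
finger_gap: 0.0856
grip_force: 0.0
```

Request:
step_arm([
  [100, [-0.038, -0.01, -0.025], 0],
  [100, [0, 0, 0], 0],
  [100, [0, 0, 0], 0],
  [100, [0, 0, 0], 0],
])

```text
t: 39.75
tcp_pos: [0.534, -0.0513, 0.3245]
tcp_rot: [-179.9, -0.0, 89.9]
contact_force: [-0.9, 0.0, -0.3]
finger_gap: 0.0854
grip_force: 0.0
```

```bash
python3 - <<'E'
from h import *
import pickle
c=cam("wrist");s=observe();print(s["tcp_pos"],s["tcp_rot"],s["t"])
w=pickle.load(open("w1.pkl","rb"))
for C in(w,c):
    g=cv2.cvtColor(C["img"],cv2.COLOR_BGR2GRAY)
    for n,z,p,r in[("sq",.134,(.5795,-.05),.019),("fl",.126,(.5753,.0248),.017),("ro",.116,(.5706,.1035),.022)]:
        u,v=proj(C,(*p,z));rp=abs(proj(C,(p[0]+r,p[1],z))[0]-u);x0,y0=max(0,int(u-2*rp)),max(0,int(v-2*rp))
        q=cv2.HoughCircles(cv2.GaussianBlur(g[y0:int(v+2*rp),x0:int(u+2*rp)],(3,3),0),cv2.HOUGH_GRADIENT,1,50,param1=120,param2=8,minRadius=int(rp*.88),maxRadius=int(rp*1.12))[0][0]
        print(n,q+[x0,y0,0],ray(C,q[0]+x0,q[1]+y0,z).round(4))
S0=pickle.load(open("scene0.pkl","rb"))["img"];S=cam("scene")["img"]
f=lambda i:cv2.resize(i[180:300,225:375],None,fx=2.6,fy=2.6,interpolation=cv2.INTER_CUBIC)
im=np.zeros((600,800,3),np.uint8);a=np.hstack([f(S0),f(S)]);im[:a.shape[0],:a.shape[1]]=a
im[312:,:384]=cv2.resize(c["img"],(384,288));im[312:,384:768]=cv2.resize(w["img"],(384,288));cv2.imwrite("pics/m13.png",im)
E
```

```text
[ 0.53403077 -0.05102106  0.32427573] [-1.79916105e+02 -2.74764045e-02  8.99813298e+01] 39.8
sq [317.5        178.5         17.20000076] [ 0.5784 -0.0491  0.134 ]
fl [314.5        103.5         16.29999924] [0.5743 0.0268 0.126 ]
ro [311.5         21.5         22.20000076] [0.5706 0.1035 0.116 ]
sq [317.5        182.5         18.29999924] [ 0.5772 -0.0512  0.134 ]
fl [316.5        104.5         17.39999962] [0.5744 0.0274 0.126 ]
ro [315.5         20.5         24.39999962] [0.572  0.1054 0.116 ]
```

View pics/m13.png

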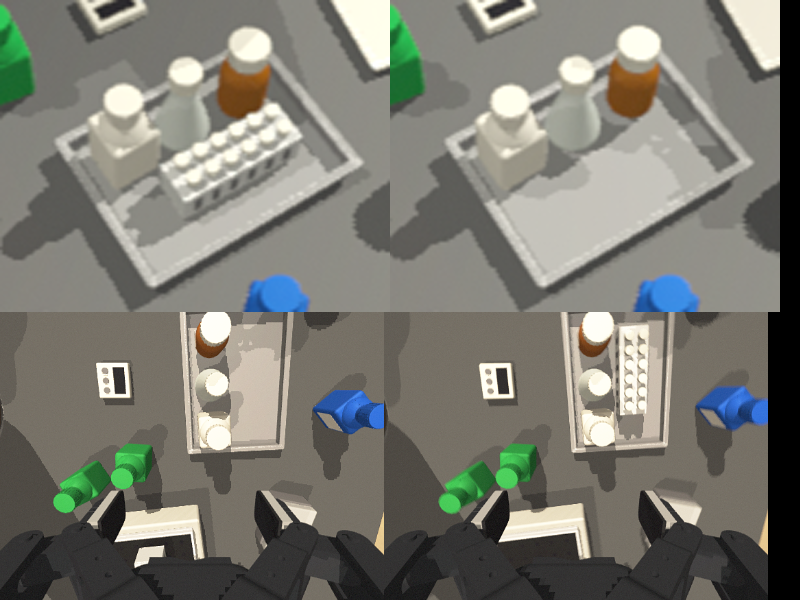

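The bottles are within about 2 mm of their start: in the before and after crops the square cap is at (123,98) and (121,99), the flask cap at (185,72) and (186,71), and the round cap at (249,44) and (248,44). The rack is on the shaker and the arm is clear.

```bash
python3 -c "from bench import job_done;print(job_done())"
```

```text
the job is handed in; nothing more can be done
None
```

The job is handed in: the rack stands in the middle of the shaker platform in line with its long side, and all three bottles are back upright within about 2 mm of where they started, after about 40 s of robot time.

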